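# Shake the tins, pile the packed ones, hold out the one that rattles

## Robot

A 6-joint arm with a two-finger parallel gripper is mounted at the origin on the work surface. World frame = base frame: x ahead of the robot, y to its left, z up, the work surface at z = 0. Lengths are in m, angles in rad, forces in N, time in s.
With the tool pointing down it reaches from about 0.35 to 0.85 m from the base axis. Payload 8.1 kg.
Tool frame: the origin (TCP) lies on the front face of the gripper's body, between the roots of the fingers; the fingertips stand 84 mm ahead of it and the grasp point (between the pads) lies 65 mm ahead of it; x points along the fingers, y is the direction in which the jaws open and shut, and the axes are right-handed (so a half turn about x gives the same grasp; the last joint's range is limited). The gripper opens to 93 mm and grips with 3 to 60 N. Pads are 15 mm wide; open, the fingers measure 128 mm over their backs; the gripper's body (75 mm by 188 mm) begins 65 mm behind the grasp point.
Start: joints at [1.111, 0.13, 1.488, -0, 1.523, -0.085], TCP at [0.22, 0.558, 0.303] pointing down, gripper open.
Joint ranges: [-2.96, 2.96], [-0.89, 2.26], [0.02, 2.5], [-1.34, 4.48], [0, 2.73], [-2.66, 2.66]. Speed limits (rad/s): [2.39, 2.39, 2.79, 3.14, 3.14, 3.14].

## Interface

Orientations are given as a rotation vector (axis times angle).
In Python, from plant import telemetry, read_camera, camera_params, robot gives the robot as it stands.
- The arm moves only by the tool step_arm, never from a script. Its argument "commands" is a list of rows, each an object with "xyz": the shift along the tool's x, y, z in mm, a list of three; "turn": the turn, a rotation vector about the tool's x, y, z in rad, a list of three; "grip": the finger opening in mm, from 0 to 93. In form: [{"xyz": [dx, dy, dz], "turn": [ax, ay, az], "grip": grip}, ...]. A call has 1 to 12 rows; each row is the pose to reach, as a shift and turn from the pose commanded when the call began, along the tool's axes at that moment; what a row does not reach only later rows make up. A row lasts 1/8 s, in which the tool goes at most 62.5 mm and 10.7 degrees, less where a joint would pass 70% of its speed; a pose out of reach is approached as far as the arm can. A call with a gripper value outside its range is refused whole. The fingers move at their own pace and stop on an object; "force" is the grip in N (left out, the last holds). Time passes only in rows, so rows that repeat a pose let the fingers close. It gives the time, the measured TCP pose, the force and the opening at its end, in the units of the state.
- telemetry.read_state(): the state, without advancing time (a new reading comes with each control period).
- read_camera(name): name is "scene" or "top"; returns the picture (400x640x3 uint8, red, green, blue); there is no depth.
- camera_params(name): a dict with "mtx" (3x3 intrinsics, pixels), "k1" (the pictures are not rectified: a ray, as slopes to the right and down, at radius r is drawn at 1 + k1 r^2 times it, then the intrinsics apply), "rvec" (rotation vector, rad) and "tvec" (3), from world to camera coordinates, as OpenCV has them. Camera axes: x right, y down, z forward; pixel columns grow to the right and rows downward; lengths in m; the calibration is good to about 2 mm. A picture is of the moment at which its call begins. camera_params takes no time and is no camera call.
- robot.close_job(): hands the job in, once; it reports no verdict.
The state is a dict: "t": time; "q": joint angles; "dq": joint speeds; "joint_torque": joint torques, N m; "tool_pos": TCP position; "orientation": TCP orientation; "force": force on the tool from outside, world axes, zero at the start; "wrist_torque": the same for the moment, N m; "opening": finger opening in m.
Only numpy, scipy, OpenCV 4.12 (cv2) and the standard library are available. Lean on these libraries where they do the work, as an engineer would, in place of code of your own. Each camera call takes 0.05 s, during which the arm holds its last target. There are 200 camera calls.

## Task

One of the three tins has a loose steel ball for the glaze mill in it, and the other two are packed solid: lift the tins and shake them end to end a few times to find the one that rattles. Stack the two packed tins squarely, one on top of the other, on the plywood ware board, and finish holding the rattling tin in the gripper, level and still, about 20 cm above the middle of the brown hardboard of the sculptor opposite; keep holding it, and leave everything else on the table alone.

Things in the scene. Friction and masses are not known exactly. Their poses are not given: they have to be found in the camera images.
- tin_p_center (a point): centre (23 mm up) of one of three sealed tinplate tins that look just alike, 140 mm long (its x), 60 wide (its y), 46 high, plain flat faces, 0.3 to 0.5 kg in all. Two are packed solid; in one, in any of the three places, a 36 mm steel ball of 190 g runs freely 96 mm along it. Shaken or rocked end to end it knocks, and its balance shifts by up to 0.09 N m either way: the wrist feels it
- tin_q_center (a point): another of the three tins, the same in every outward way as tin_p (140 x 60 x 46 mm, x along its length, this point at its centre)
- tin_r_center (a point): another of the three tins, the same in every outward way as tin_p (140 x 60 x 46 mm, x along its length, this point at its centre)
- ware_board_top (a point): centre of the top face of the ware board, a fixed pale plywood board 240 mm (its x) by 170 mm (its y), 18 mm thick, lying empty on the table to the robot's left; z is up
- hardboard_top (a point): centre of the top face of the empty brown hardboard of the sculptor opposite, a fixed sheet 180 mm (its x) by 250 mm (its y), 5 mm thick, lying flat at the far side of the table; z is up
- pinch_pot: small brown clay pinch pot, 66 mm across, 44 mm high, among the tins (origin at the centre of its underside, z up); to be left alone
- wood_tool: wooden modelling tool, 173 x 17 mm, 8 mm thick, lying flat among the tins (origin at the centre of its underside, z up); to be left alone
- loop_tool: loop trimming tool with a pale wooden handle, 165 x 35 mm, 14 mm thick, lying flat at the robot's right (origin at the centre of its underside, z up); to be left alone
- tool_cup: green cup, 80 mm across, 85 mm high, with wooden tool handles standing in it up to 170 mm high (origin at the centre of its underside, z up); to be left alone
- coffee_cup: lidded paper cup with a cardboard sleeve, 85 mm across, 113 mm high (origin at the centre of its underside, z up); to be left alone
- water_bottle: corked amber glass bottle, 72 mm across, 155 mm high (origin at the centre of its underside, z up); to be left alone
- phone: black phone, 148 x 72 mm, 8 mm thick, lying flat at the back (origin at the centre of its underside, z up); to be left alone
Mind the look-alikes: they are no part of the job. What is shaped like the part that bears tin_r_center but green is not meant.

How it is judged:
On the way, in this order (a step that is already met when the one before it is completed fails the run):
1. the tin with the ball, gripped and off the table, is shaken so that the ball runs to one end (((distance between ball_center and tin_p_center below 0.07 m and height (world z) of tin_p_center above 0.06 m and contact force between the fingers and tin_p above 1 N and x of ball_center in the frame of tin_p_center above 0.02 m) or (distance between ball_center and tin_q_center below 0.07 m and height (world z) of tin_q_center above 0.06 m and contact force between the fingers and tin_q above 1 N and x of ball_center in the frame of tin_q_center above 0.02 m) or (distance between ball_center and tin_r_center below 0.07 m and height (world z) of tin_r_center above 0.06 m and contact force between the fingers and tin_r above 1 N and x of ball_center in the frame of tin_r_center above 0.02 m))).
2. the ball runs to the other end (((distance between ball_center and tin_p_center below 0.07 m and height (world z) of tin_p_center above 0.06 m and contact force between the fingers and tin_p above 1 N and x of ball_center in the frame of tin_p_center below -0.02 m) or (distance between ball_center and tin_q_center below 0.07 m and height (world z) of tin_q_center above 0.06 m and contact force between the fingers and tin_q above 1 N and x of ball_center in the frame of tin_q_center below -0.02 m) or (distance between ball_center and tin_r_center below 0.07 m and height (world z) of tin_r_center above 0.06 m and contact force between the fingers and tin_r above 1 N and x of ball_center in the frame of tin_r_center below -0.02 m))).
3. and back again (((distance between ball_center and tin_p_center below 0.07 m and height (world z) of tin_p_center above 0.06 m and contact force between the fingers and tin_p above 1 N and x of ball_center in the frame of tin_p_center above 0.02 m) or (distance between ball_center and tin_q_center below 0.07 m and height (world z) of tin_q_center above 0.06 m and contact force between the fingers and tin_q above 1 N and x of ball_center in the frame of tin_q_center above 0.02 m) or (distance between ball_center and tin_r_center below 0.07 m and height (world z) of tin_r_center above 0.06 m and contact force between the fingers and tin_r above 1 N and x of ball_center in the frame of tin_r_center above 0.02 m))).
4. and once more to the other end (((distance between ball_center and tin_p_center below 0.07 m and height (world z) of tin_p_center above 0.06 m and contact force between the fingers and tin_p above 1 N and x of ball_center in the frame of tin_p_center below -0.02 m) or (distance between ball_center and tin_q_center below 0.07 m and height (world z) of tin_q_center above 0.06 m and contact force between the fingers and tin_q above 1 N and x of ball_center in the frame of tin_q_center below -0.02 m) or (distance between ball_center and tin_r_center below 0.07 m and height (world z) of tin_r_center above 0.06 m and contact force between the fingers and tin_r above 1 N and x of ball_center in the frame of tin_r_center below -0.02 m))).
At the end, for the whole second after the job is handed in: Packed tins flat on the ware board, one on the other, centres within 10 mm, edges within 8 degrees, released, at rest. Rattling tin held in the fingers, off the others, within 80 mm of the hardboard's middle from above, centre 130 to 280 mm above it, level within 0.2 rad, still (((distance between ball_center and tin_p_center below 0.07 m and contact force between the fingers and tin_p above 1 N and contact force between each of tin_q, tin_r and tin_p below 0.1 N and horizontal distance between tin_p_center and hardboard_top below 0.08 m and z of tin_p_center in the frame of hardboard_top between 0.13 and 0.28 m and angle between tin_p_center's own z axis and vertical below 0.2 rad and linear speed of tin_p below 0.05 m/s and (horizontal distance between tin_q_center and tin_r_center below 0.01 m and distance between tin_q_center and tin_r_center above 0.042 m and angle between the x axis of tin_q_center and the x axis of tin_r_center, either way round below 0.14 rad and x of tin_q_center in the frame of ware_board_top between -0.09 and 0.09 m and y of tin_q_center in the frame of ware_board_top between -0.06 and 0.06 m and z of tin_q_center in the frame of ware_board_top between 0.019 and 0.075 m and angle between each of tin_q_center, tin_r_center's own z axis and vertical below 0.06 rad and linear speed of each of tin_q, tin_r below 0.02 m/s and contact force between the fingers and tin_q below 0.1 N and x of tin_r_center in the frame of ware_board_top between -0.09 and 0.09 m and y of tin_r_center in the frame of ware_board_top between -0.06 and 0.06 m and z of tin_r_center in the frame of ware_board_top between 0.019 and 0.075 m and contact force between the fingers and tin_r below 0.1 N)) or (distance between ball_center and tin_q_center below 0.07 m and contact force between the fingers and tin_q above 1 N and contact force between each of tin_p, tin_r and tin_q below 0.1 N and horizontal distance between tin_q_center and hardboard_top below 0.08 m and z of tin_q_center in the frame of hardboard_top between 0.13 and 0.28 m and angle between tin_q_center's own z axis and vertical below 0.2 rad and linear speed of tin_q below 0.05 m/s and (horizontal distance between tin_p_center and tin_r_center below 0.01 m and distance between tin_p_center and tin_r_center above 0.042 m and angle between the x axis of tin_p_center and the x axis of tin_r_center, either way round below 0.14 rad and x of tin_p_center in the frame of ware_board_top between -0.09 and 0.09 m and y of tin_p_center in the frame of ware_board_top between -0.06 and 0.06 m and z of tin_p_center in the frame of ware_board_top between 0.019 and 0.075 m and angle between each of tin_p_center, tin_r_center's own z axis and vertical below 0.06 rad and linear speed of each of tin_p, tin_r below 0.02 m/s and contact force between the fingers and tin_p below 0.1 N and x of tin_r_center in the frame of ware_board_top between -0.09 and 0.09 m and y of tin_r_center in the frame of ware_board_top between -0.06 and 0.06 m and z of tin_r_center in the frame of ware_board_top between 0.019 and 0.075 m and contact force between the fingers and tin_r below 0.1 N)) or (distance between ball_center and tin_r_center below 0.07 m and contact force between the fingers and tin_r above 1 N and contact force between each of tin_p, tin_q and tin_r below 0.1 N and horizontal distance between tin_r_center and hardboard_top below 0.08 m and z of tin_r_center in the frame of hardboard_top between 0.13 and 0.28 m and angle between tin_r_center's own z axis and vertical below 0.2 rad and linear speed of tin_r below 0.05 m/s and (horizontal distance between tin_p_center and tin_q_center below 0.01 m and distance between tin_p_center and tin_q_center above 0.042 m and angle between the x axis of tin_p_center and the x axis of tin_q_center, either way round below 0.14 rad and x of tin_p_center in the frame of ware_board_top between -0.09 and 0.09 m and y of tin_p_center in the frame of ware_board_top between -0.06 and 0.06 m and z of tin_p_center in the frame of ware_board_top between 0.019 and 0.075 m and angle between each of tin_p_center, tin_q_center's own z axis and vertical below 0.06 rad and linear speed of each of tin_p, tin_q below 0.02 m/s and contact force between the fingers and tin_p below 0.1 N and x of tin_q_center in the frame of ware_board_top between -0.09 and 0.09 m and y of tin_q_center in the frame of ware_board_top between -0.06 and 0.06 m and z of tin_q_center in the frame of ware_board_top between 0.019 and 0.075 m and contact force between the fingers and tin_q below 0.1 N)))); the arm keeps its last pose, push and grip.
It fails at once if a bystander is disturbed (moved over 40 mm) (distance of any of pinch_pot, wood_tool, loop_tool, tool_cup, coffee_cup, water_bottle, phone from where it was at the start of the episode above 0.04 m).
It also fails if it takes over 72 s, if anything falls off the work surface, if the arm or the gripper's body presses on something with over 40 N, if the wrist force passes 120 N, or if a joint passes its speed limit or range.

## Working session

There is one attempt and no reset: what is moved stays moved. The work goes in short steps, Python scripts to look and compute and a tool call to move; the robot and the scene stay as the last step left them, time stands still between calls to the robot, and variables do not carry over. Pictures are saved under pics/ and viewed, about 8 in all and at most 12, crops included, and the job is handed in when it is done.

Besides the shell and the picture viewer there is one more tool, called after ">>>" as a command line: name --argument value ..., lists and objects as JSON in quotes. step_arm: Moves the arm, as the interface text tells. Its arguments: {"type":"object","properties":{"commands":{"type":"array"},"force":{"type":"number"}},"required":["commands"]}

```bash
mkdir -p pics; ls; python3 - <<'E'
from plant import telemetry, read_camera, camera_params
import cv2
print(telemetry.read_state())
for n in ("scene","top"):
    im=read_camera(n); cv2.imwrite(f"pics/{n}0.png",im[:,:,::-1]); print(n,camera_params(n))
E
```

```text
pics
{'t': 0.0, 'q': array([ 1.11057503e+00,  1.31135216e-01,  1.48924587e+00, -4.00366237e-05,
        1.52300414e+00, -8.54023655e-02]), 'dq': array([-6.87964638e-05, -6.02892114e-04, -9.49619742e-04,  2.00467512e-04,
        9.98007586e-04,  2.17794858e-04]), 'joint_torque': array([-5.25903197e-04, -5.59829164e+01, -4.91767359e+01,  7.66357756e-02,
        3.49367643e-02, -9.53486642e-05]), 'tool_pos': array([0.21947257, 0.55798191, 0.30172116]), 'orientation': array([ 0.29271568,  1.55116394, -0.29545754]), 'force': array([ 0.02744186, -0.2596992 ,  0.09252062]), 'wrist_torque': array([-0.01320788, -0.03844912,  0.03693916]), 'opening': 0.09298823114038786}
scene {'mtx': array([[460.42097986,   0.        , 313.58709247],
       [  0.        , 460.42097986, 195.26793983],
       [  0.        ,   0.        ,   1.        ]]), 'k1': -0.09836428240564817, 'rvec': array([ 2.20272309,  0.66329689, -0.31178376]), 'tvec': array([-0.3901706 , -0.14282935,  1.68922864])}
top {'mtx': array([[400.123081  ,   0.        , 320.02424846],
       [  0.        , 400.123081  , 202.86471663],
       [  0.        ,   0.        ,   1.        ]]), 'k1': -0.051157017630470064, 'rvec': array([ 2.1756771 , -2.19050274,  0.06262047]), 'tvec': array([-0.00591317,  0.49810238,  1.08810455])}
```

View pics/top0.png

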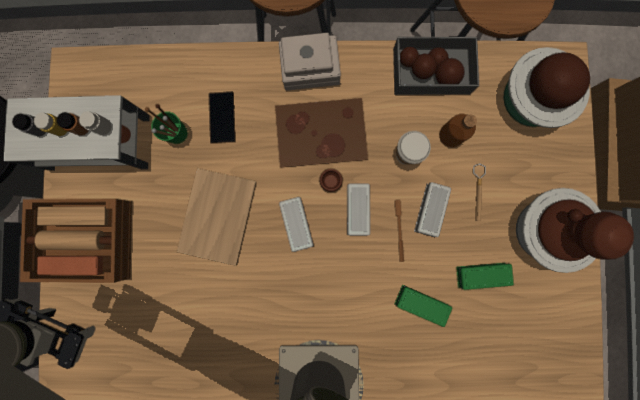

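View pics/scene0.png

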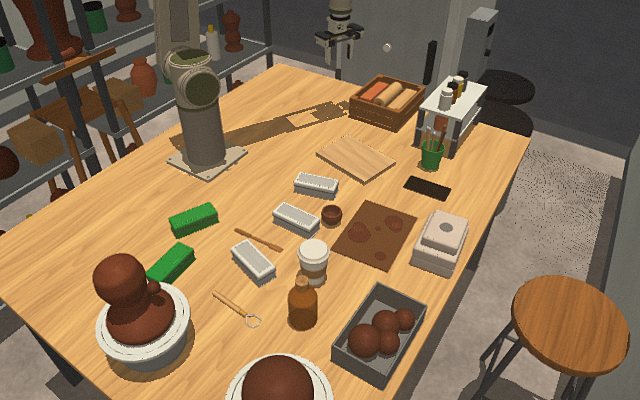

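The top view shows three grey-white tins at about (296,224), (359,209) and (433,209). The look-alikes are the two green blocks at (424,306) and (486,277), the white cup at (413,148) and the plaster block at (309,60). I choose the three grey-white 140x60 tins. The ware board is at (217,216) and the hardboard at (322,132).

```bash
cat > h.py <<'E'
import cv2, numpy as np
from plant import telemetry, read_camera, camera_params
def cam(n):
    c=camera_params(n); R=cv2.Rodrigues(np.array(c['rvec']))[0]; t=np.array(c['tvec']); return c,R,t
def cast(n,px,z):
    c,R,t=cam(n); px=np.asarray(px,float).reshape(-1,1,2)
    u=cv2.undistortPoints(px,c['mtx'],np.array([c['k1'],0,0,0])).reshape(-1,2)
    d=np.c_[u,np.ones(len(u))]@R; o=-R.T@t
    return o+d*((z-o[2])/d[:,2])[:,None]
def rect(n,cnt,z):
    p=cast(n,cnt,z)[:,:2].astype(np.float32)*1000
    (cx,cy),(w,h),a=cv2.minAreaRect(p)
    if w<h: w,h,a=h,w,a+90
    return round(cx),round(cy),round(w),round(h),round((a+90)%180-90,1)  # mm, yaw of long side
def blobs(mask,amin,amax):
    cs,_=cv2.findContours(mask.astype(np.uint8),cv2.RETR_EXTERNAL,cv2.CHAIN_APPROX_NONE)
    return [c for c in cs if amin<cv2.contourArea(c)<amax]
def pix(c): return tuple(np.round(c.reshape(-1,2).mean(0)).astype(int))
E
python3 - <<'E'
from h import *
im=cv2.imread('pics/top0.png'); hsv=cv2.cvtColor(im,cv2.COLOR_BGR2HSV)
c,R,t=cam('top'); print('campos',-R.T@t)
for y,x in ((224,296),(209,359),(209,433),(216,217),(132,350),(300,217)): print(x,y,hsv[y,x])
m=(hsv[...,1]<50)&(hsv[...,2]>90); m[:, :150]=0
for b in blobs(m,400,4000): print('white',pix(b),cv2.contourArea(b),rect('top',b,.046))
# table-like boards
h=hsv.astype(int)
print(h[216,190:250:6].tolist(), h[216,150:180:6].tolist())
print(h[132,276:366:10].tolist())
cv2.imwrite('pics/crop1.png',cv2.resize(im[80:280,160:470],(775,500),interpolation=cv2.INTER_CUBIC))
E
```

```text
campos [ 0.42453967 -0.01922246  1.11870864]
296 224 [ 24  17 146]
359 209 [ 22  19 146]
433 209 [ 22  20 141]
217 216 [ 16 103 149]
350 132 [ 12 131  80]
217 300 [ 15 117 155]
white (np.int64(604), np.int64(330)) 426.0 (148, -776, 374, 13, -0.1)
white (np.int64(296), np.int64(224)) 1066.5 (440, 56, 138, 59, 14.9)
white (np.int64(557), np.int64(229)) 1904.0 (420, -662, 228, 208, -10.1)
white (np.int64(358), np.int64(209)) 1050.0 (479, -111, 135, 59, -0.8)
white (np.int64(434), np.int64(209)) 1044.5 (476, -316, 139, 59, -16.3)
white (np.int64(413), np.int64(147)) 766.5 (647, -264, 88, 84, -45.7)
white (np.int64(545), np.int64(90)) 2014.0 (812, -642, 228, 208, 31.4)
white (np.int64(203), np.int64(33)) 1720.0 (977, 318, 304, 52, 89.9)
white (np.int64(591), np.int64(46)) 3544.5 (911, -761, 343, 183, 89.6)
white (np.int64(341), np.int64(44)) 3638.0 (928, -90, 382, 154, -83.0)
[[16, 104, 142], [15, 106, 147], [15, 102, 147], [15, 106, 147], [15, 107, 141], [15, 104, 152], [15, 104, 144], [15, 105, 143], [16, 105, 141], [16, 105, 143]] [[15, 119, 148], [15, 120, 147], [15, 116, 147], [16, 117, 142], [15, 121, 141]]
[[15, 119, 135], [12, 131, 80], [9, 136, 73], [12, 123, 81], [9, 136, 75], [12, 129, 81], [12, 129, 79], [13, 132, 81], [12, 129, 81]]
```

View pics/crop1.png

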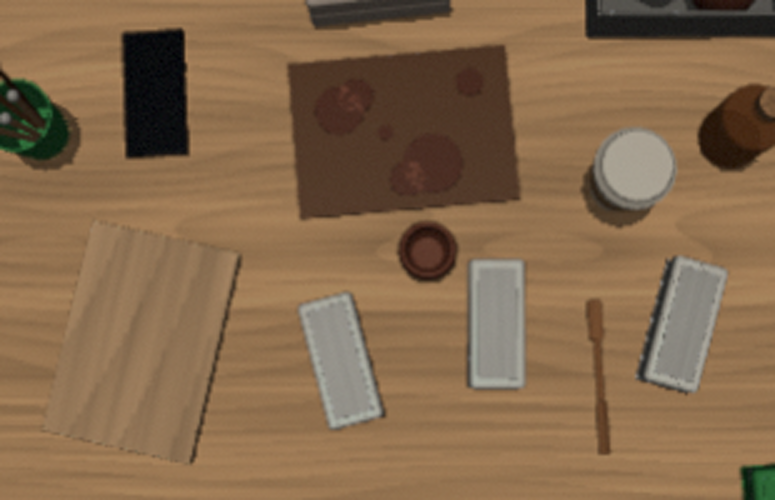

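The crop confirms the three tins, the pale board and the brown hardboard, all clear of one another. Crop corners of the board are (95,221), (240,254), (192,462), (45,430). Crop corners of the hardboard are (289,65), (503,46), (519,199), (302,217).

```bash
cat >> h.py <<'E'
from scipy.spatial.transform import Rotation as Ro
def Rt(yaw):  # tool down, jaw axis perpendicular to tin long axis yaw (deg)
    p=np.radians(yaw+90); c,s=np.cos(p),np.sin(p)
    return np.array([[0,c,s],[0,s,-c],[-1,0,0]])
def go(x,y,zg,yaw,R0=None,p0=None):
    """shift(mm)/turn in tool axes from the current pose to grasp point x,y,zg (mm)"""
    s=telemetry.read_state(); R0=Ro.from_rotvec(s['orientation']).as_matrix(); p0=np.array(s['tool_pos'])*1000
    out=[]
    for yw in (yaw,yaw+180):
        R1=Rt(yw); p1=np.array([x,y,zg+65.])
        out.append((np.round(R0.T@(p1-p0),1).tolist(),np.round(Ro.from_matrix(R0.T@R1).as_rotvec(),3).tolist()))
    return min(out,key=lambda o:np.linalg.norm(o[1])),p0.round(1)
def st():
    s=telemetry.read_state(); R=Ro.from_rotvec(s['orientation']).as_matrix(); f=np.array(s['force']); tq=np.array(s['wrist_torque'])
    res=tq-np.cross(R[:,0]*.065,f)
    print('t',round(s['t'],2),'tcp',(np.array(s['tool_pos'])*1000).round(1),'f',f.round(2),'tool f',(R.T@f).round(2),'tool tq',(R.T@tq).round(3),'resid',(R.T@res).round(3),'open',round(s['opening']*1000,1),'q1,6',s['q'][[0,5]].round(2)); return s,R
E
python3 - <<'E'
from h import *
k=lambda a:np.array(a)/2.5+[160,80]
b=cast('top',k([(95,221),(240,254),(192,462),(45,430)]),.018)*1000
hb=cast('top',k([(289,65),(503,46),(519,199),(302,217)]),.005)*1000
for q in (b,hb): print(q[:,:2].round().tolist(),q.mean(0).round(), cv2.minAreaRect(q[:,:2].astype(np.float32)))
d=b[0]-b[3]; print('board yaw',np.degrees(np.arctan2(d[1],d[0])))
d=hb[0]-hb[3]; print('hb yaw',np.degrees(np.arctan2(d[1],d[0])))
s,R=st(); print(R.round(2))
for z in (120,28): print(z,go(440,56,z,14.9))
E
```

```text
[[597.0, 331.0], [558.0, 168.0], [329.0, 220.0], [365.0, 384.0]] [462. 276.  18.] ((462.1596374511719, 275.9006652832031), (167.75643920898438, 238.26376342773438), 77.16752624511719)
[[776.0, 116.0], [796.0, -128.0], [620.0, -144.0], [601.0, 100.0]] [698. -14.   5.] ((698.0181884765625, -14.054443359375), (177.0877685546875, 245.72630310058594), 4.653722286224365)
board yaw -12.832475277484013
hb yaw 4.944612605629276
t 0.1 tcp [219.5 558.  301.8] f [ 0.29 -0.28  0.36] tool f [-0.36 -0.16  0.37] tool tq [ 0.007 -0.048  0.047] resid [ 0.007 -0.024  0.057] open 93.2 q1,6 [ 1.11 -0.09]
[[-0.    0.37  0.93]
 [-0.    0.93 -0.37]
 [-1.   -0.   -0.  ]]
120 (([117.4, -386.3, 389.0], [-0.635, -0.001, 0.002]), array([219.5, 558. , 301.8]))
28 (([209.4, -386.1, 389.0], [-0.635, -0.001, 0.002]), array([219.5, 558. , 301.8]))
```

>>> step_arm --commands '[{"xyz":[60,-386,389],"turn":[-0.635,0,0],"grip":93},{"xyz":[60,-386,389],"turn":[-0.635,0,0],"grip":93},{"xyz":[60,-386,389],"turn":[-0.635,0,0],"grip":93},{"xyz":[60,-386,389],"turn":[-0.635,0,0],"grip":93},{"xyz":[60,-386,389],"turn":[-0.635,0,0],"grip":93},{"xyz":[80,-386,389],"turn":[-0.635,0,0],"grip":93},{"xyz":[90,-386,389],"turn":[-0.635,0,0],"grip":93},{"xyz":[120,-386,389],"turn":[-0.635,0,0],"grip":93},{"xyz":[130,-386,389],"turn":[-0.635,0,0],"grip":93},{"xyz":[130,-386,389],"turn":[-0.635,0,0],"grip":93},{"xyz":[130,-386,389],"turn":[-0.635,0,0],"grip":93}]'

```text
t: 1.48
tool_pos: [0.4398, 0.0564, 0.172]
orientation: [-0.202, 1.563, 0.203]
force: [0.0, 0.6, 0.9]
opening: 0.0928
```

```bash
python3 - <<'E'
from h import *
st(); print(go(440,56,28,14.9))
im=read_camera('scene'); cv2.imwrite('pics/s1.png',cv2.resize(im[120:280,200:400,::-1],(800,640))[:600])
E
```

```text
t 1.48 tcp [439.8  56.4 172. ] f [0.01 0.56 0.88] tool f [-0.88  0.54  0.15] tool tq [ 0.033 -0.028  0.063] resid [ 0.033 -0.019  0.029] open 92.8 q1,6 [ 0.01 -1.82]
(([79.0, -0.5, 0.2], [-0.002, -0.002, -0.001]), array([439.8,  56.4, 172. ]))
```

View pics/s1.png

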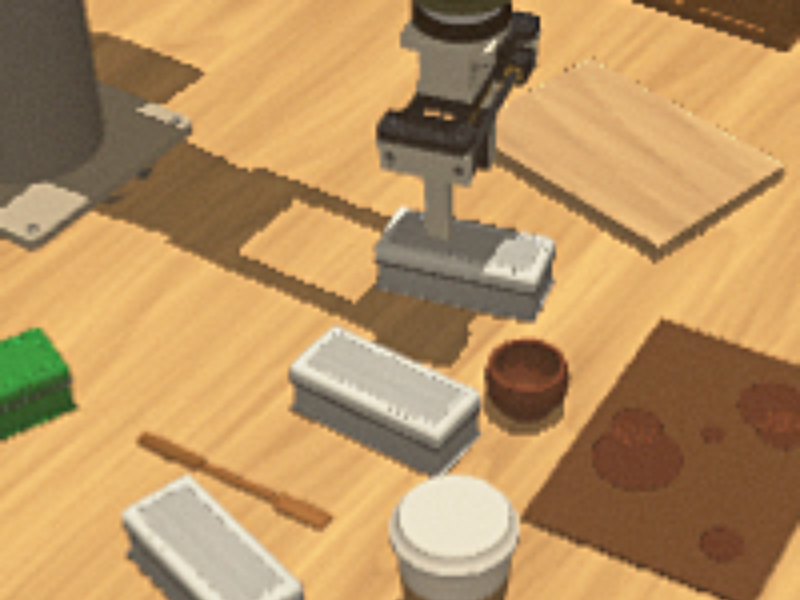

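The picture shows the open jaws straddling tin A near crop (460,240), with clear space around it. I'll descend and grip.

>>> step_arm --commands '[{"xyz":[50,0,0],"turn":[0,0,0],"grip":93},{"xyz":[79,0,0],"turn":[0,0,0],"grip":93},{"xyz":[80,0,0],"turn":[0,0,0],"grip":93},{"xyz":[80,0,0],"turn":[0,0,0],"grip":50},{"xyz":[80,0,0],"turn":[0,0,0],"grip":50},{"xyz":[80,0,0],"turn":[0,0,0],"grip":50},{"xyz":[80,0,0],"turn":[0,0,0],"grip":50}]' --force 50

```text
t: 2.4
tool_pos: [0.4408, 0.057, 0.0936]
orientation: [-0.204, 1.56, 0.204]
force: [-1.6, 2.4, 5.8]
opening: 0.0597
```

>>> step_arm --commands '[{"xyz":[-40,0,0],"turn":[0,0,0],"grip":50},{"xyz":[-90,0,0],"turn":[0,0,0],"grip":50},{"xyz":[-110,0,0],"turn":[0,0,0],"grip":50},{"xyz":[-110,0,0],"turn":[0,0.18,0],"grip":50},{"xyz":[-110,0,0],"turn":[0,0.36,0],"grip":50},{"xyz":[-110,0,0],"turn":[0,0.4,0],"grip":50},{"xyz":[-110,0,0],"turn":[0,0.4,0],"grip":50},{"xyz":[-110,0,0],"turn":[0,0.4,0],"grip":50},{"xyz":[-110,0,0],"turn":[0,0.4,0],"grip":50}]' --force 50

```text
t: 3.52
tool_pos: [0.4402, 0.0567, 0.2035]
orientation: [-0.256, 1.955, 0.17]
force: [-0.3, -0.2, -4.9]
opening: 0.0597
```

```bash
python3 -c "
from h import *
st();read_camera('top');st();read_camera('top');s,R=st();print(R.round(2))"
```

```text
t 3.52 tcp [440.2  56.7 203.5] f [-0.34 -0.23 -4.88] tool f [ 4.65 -0.13  1.53] tool tq [-0.056 -0.474  0.059] resid [-0.056 -0.374  0.067] open 59.7 q1,6 [ 0.06 -1.76]
t 3.58 tcp [440.2  56.7 203.5] f [ 0.08 -0.05 -3.94] tool f [ 3.61 -0.07  1.59] tool tq [-0.029 -0.448  0.052] resid [-0.029 -0.345  0.056] open 59.8 q1,6 [ 0.06 -1.76]
t 3.62 tcp [440.3  56.7 203.4] f [-0.69  0.29 -4.81] tool f [4.66 0.46 1.32] tool tq [ 0.003 -0.439  0.062] resid [ 0.003 -0.353  0.032] open 59.9 q1,6 [ 0.06 -1.76]
[[-0.37 -0.26  0.89]
 [-0.1   0.97  0.24]
 [-0.92 -0.   -0.39]]
```

>>> step_arm --commands '[{"xyz":[0,0,0],"turn":[0,-0.18,0],"grip":50},{"xyz":[0,0,0],"turn":[0,-0.36,0],"grip":50},{"xyz":[0,0,0],"turn":[0,-0.36,0],"grip":50},{"xyz":[0,0,0],"turn":[0,-0.36,0],"grip":50},{"xyz":[0,0,0],"turn":[0,-0.36,0],"grip":50}]'

```text
t: 4.25
tool_pos: [0.4411, 0.0568, 0.203]
orientation: [-0.21, 1.603, 0.201]
force: [0.9, 0.3, -4.5]
opening: 0.0596
```

```bash
python3 -c "
from h import *
st();read_camera('top');st()"
```

```text
t 4.25 tcp [441.1  56.8 203. ] f [ 0.95  0.27 -4.48] tool f [4.44 0.02 1.17] tool tq [ 0.025 -0.024  0.067] resid [0.025 0.053 0.066] open 59.6 q1,6 [ 0.02 -1.81]
t 4.3 tcp [441.   56.9 202.8] f [-0.8  -0.14 -4.58] tool f [ 4.61  0.07 -0.61] tool tq [-0.032 -0.084  0.028] resid [-0.032 -0.123  0.023] open 59.9 q1,6 [ 0.02 -1.81]
```

>>> step_arm --commands '[{"xyz":[0,0,0],"turn":[0,-0.18,0],"grip":50},{"xyz":[0,0,0],"turn":[0,-0.36,0],"grip":50},{"xyz":[0,0,0],"turn":[0,-0.44,0],"grip":50},{"xyz":[0,0,0],"turn":[0,-0.44,0],"grip":50},{"xyz":[0,0,0],"turn":[0,-0.44,0],"grip":50},{"xyz":[0,0,0],"turn":[0,-0.44,0],"grip":50},{"xyz":[0,0,0],"turn":[0,-0.26,0],"grip":50},{"xyz":[0,0,0],"turn":[0,-0.08,0],"grip":50},{"xyz":[0,0,0],"turn":[0,-0.08,0],"grip":50},{"xyz":[0,0,0],"turn":[0,-0.08,0],"grip":50},{"xyz":[0,0,0],"turn":[0,-0.08,0],"grip":50}]'

```text
t: 5.68
tool_pos: [0.4401, 0.0567, 0.2034]
orientation: [-0.199, 1.518, 0.207]
force: [0.3, 0.5, -4.9]
opening: 0.0595
```

```bash
python3 -c "
from h import *
st();read_camera('top');s,R=st();print(R.round(3))"
```

```text
t 5.67 tcp [440.1  56.7 203.4] f [ 0.28  0.5  -4.88] tool f [4.9  0.41 0.18] tool tq [-0.009  0.003  0.078] resid [-0.009  0.015  0.052] open 59.5 q1,6 [ 0.01 -1.83]
t 5.72 tcp [440.1  56.6 203.5] f [-0.62 -0.91 -5.92] tool f [ 5.88 -0.72 -1.09] tool tq [0.009 0.083 0.108] resid [0.009 0.012 0.155] open 59.8 q1,6 [ 0.01 -1.83]
[[ 0.042 -0.257  0.965]
 [ 0.011  0.966  0.257]
 [-0.999 -0.     0.044]]
```

```bash
cat >> h.py <<'E'
def avg(n=8):
    T=[];F=[]
    for i in range(n):
        s=telemetry.read_state(); R=Ro.from_rotvec(s['orientation']).as_matrix()
        T.append(R.T@s['wrist_torque']); F.append(R.T@s['force']); read_camera('top')
    print('t',round(s['t'],2),'tilt',round(float(np.arcsin(R[2,2])),3),'tq',np.mean(T,0).round(3),'+-',(np.std(T,0)/n**.5).round(3),'f',np.mean(F,0).round(2),'tcp',(np.array(s['tool_pos'])*1000).round(1))
E
python3 -c "
from h import *
avg()"
```

```text
t 6.08 tilt 0.041 tq [0.022 0.05  0.046] +- [0.016 0.011 0.015] f [ 4.76 -0.07 -0.55] tcp [440.3  56.7 203.1]
```

>>> step_arm --commands '[{"xyz":[0,0,0],"turn":[0,0.18,0],"grip":50},{"xyz":[0,0,0],"turn":[0,0.36,0],"grip":50},{"xyz":[0,0,0],"turn":[0,0.44,0],"grip":50},{"xyz":[0,0,0],"turn":[0,0.44,0],"grip":50},{"xyz":[0,0,0],"turn":[0,0.44,0],"grip":50},{"xyz":[0,0,0],"turn":[0,0.26,0],"grip":50},{"xyz":[0,0,0],"turn":[0,0.08,0],"grip":50},{"xyz":[0,0,0],"turn":[0,0.08,0],"grip":50},{"xyz":[0,0,0],"turn":[0,0.08,0],"grip":50}]'

```text
t: 7.25
tool_pos: [0.4404, 0.0565, 0.2037]
orientation: [-0.21, 1.602, 0.2]
force: [0.7, 1.3, -4.6]
opening: 0.0594
```

```bash
python3 -c "
from h import *
avg()
print(go(462,276,180,-12.8)); print(go(462,276,50,-12.8))"
```

```text
t 7.6 tilt -0.042 tq [-0.008 -0.052  0.053] +- [0.014 0.007 0.009] f [4.56 0.18 0.14] tcp [440.6  56.8 202.4]
(([-45.7, 206.3, 75.4], [0.484, -0.041, 0.01]), array([440.5,  56.8, 202.4]))
(([84.2, 206.2, 80.8], [0.484, -0.041, 0.01]), array([440.5,  56.8, 202.4]))
```

Tin A's balance follows the pure lever prediction (+0.10 N m; a ball would reverse the sign), so it is packed. It goes on the board.

>>> step_arm --commands '[{"xyz":[10,60,20],"turn":[0.16,-0.04,0.01],"grip":50},{"xyz":[20,120,50],"turn":[0.32,-0.04,0.01],"grip":50},{"xyz":[30,180,75],"turn":[0.484,-0.041,0.01],"grip":50},{"xyz":[40,206,79],"turn":[0.484,-0.041,0.01],"grip":50},{"xyz":[60,206,80],"turn":[0.484,-0.041,0.01],"grip":50},{"xyz":[75,206,80],"turn":[0.484,-0.041,0.01],"grip":50},{"xyz":[75,206,80],"turn":[0.484,-0.041,0.01],"grip":50}]'

```text
t: 8.52
tool_pos: [0.4606, 0.2747, 0.1228]
orientation: [0.175, 1.565, -0.177]
force: [0.4, -0.4, -4.5]
opening: 0.0598
```

```bash
python3 -c "
from h import *
st(); print(go(462,276,47,-12.8))"
```

```text
t 8.53 tcp [460.6 274.7 122.8] f [ 0.4  -0.36 -4.53] tool f [ 4.53 -0.26  0.47] tool tq [-0.023  0.024  0.034] resid [-0.023  0.055  0.05 ] open 59.8 q1,6 [ 0.44 -0.9 ]
(([10.8, 1.6, 1.1], [-0.001, -0.001, 0.002]), array([460.6, 274.7, 122.8]))
```

>>> step_arm --commands '[{"xyz":[8,1.5,1],"turn":[0,0,0],"grip":50},{"xyz":[11,1.5,1],"turn":[0,0,0],"grip":50},{"xyz":[11.5,1.5,1],"turn":[0,0,0],"grip":50},{"xyz":[11.5,1.5,1],"turn":[0,0,0],"grip":50}]'

```text
t: 9.02
tool_pos: [0.4632, 0.2768, 0.1134]
orientation: [0.177, 1.561, -0.175]
force: [-0.4, 0.1, -3.8]
opening: 0.0595
```

```bash
python3 -c "
from h import *
st()"
```

```text
t 9.03 tcp [463.2 276.8 113.4] f [-0.41  0.11 -3.79] tool f [ 3.79  0.01 -0.43] tool tq [-0.023  0.006  0.008] resid [-0.023 -0.022  0.007] open 59.5 q1,6 [ 0.44 -0.9 ]
```

>>> step_arm --commands '[{"xyz":[0,0,0],"turn":[0,0,0],"grip":93},{"xyz":[0,0,0],"turn":[0,0,0],"grip":93},{"xyz":[0,0,0],"turn":[0,0,0],"grip":93},{"xyz":[-60,0,0],"turn":[0,0,0],"grip":93},{"xyz":[-100,0,0],"turn":[0,0,0],"grip":93},{"xyz":[-100,0,0],"turn":[0,0,0],"grip":93}]'

```text
t: 9.78
tool_pos: [0.4651, 0.2779, 0.2179]
orientation: [0.179, 1.555, -0.172]
force: [0.2, -0.0, 0.7]
opening: 0.0927
```

```bash
python3 -c "
from h import *
st(); print(go(479,-111,100,-0.8)); print(go(479,-111,28,-.8))"
```

```text
t 9.78 tcp [465.1 277.9 217.9] f [ 0.22 -0.03  0.69] tool f [-0.69  0.02  0.22] tool tq [-0.012  0.002  0.042] resid [-0.012  0.016  0.041] open 92.7 q1,6 [ 0.44 -0.9 ]
(([51.5, -376.4, 99.5], [-0.21, 0.009, -0.005]), array([465.1, 277.9, 217.9]))
(([123.5, -376.9, 98.9], [-0.21, 0.009, -0.005]), array([465.1, 277.9, 217.9]))
```

>>> step_arm --commands '[{"xyz":[0,-60,16],"turn":[-0.05,0,0],"grip":93},{"xyz":[10,-120,32],"turn":[-0.1,0,0],"grip":93},{"xyz":[20,-180,48],"turn":[-0.2,0.009,-0.005],"grip":93},{"xyz":[30,-240,64],"turn":[-0.21,0.009,-0.005],"grip":93},{"xyz":[40,-300,80],"turn":[-0.21,0.009,-0.005],"grip":93},{"xyz":[50,-376,99],"turn":[-0.21,0.009,-0.005],"grip":93},{"xyz":[50,-376,99],"turn":[-0.21,0.009,-0.005],"grip":93},{"xyz":[55,-376,99],"turn":[-0.21,0.009,-0.005],"grip":93},{"xyz":[55,-376,99],"turn":[-0.21,0.009,-0.005],"grip":93}]'

```text
t: 10.9
tool_pos: [0.4755, -0.1103, 0.157]
orientation: [0.008, 1.58, -0.012]
force: [0.5, 1.6, 0.5]
opening: 0.0928
```

```bash
python3 -c "
from h import *
st(); print(go(479,-111,28,-.8))"
```

```text
t 10.9 tcp [ 475.5 -110.3  157. ] f [0.53 1.55 0.53] tool f [-0.54  1.56  0.5 ] tool tq [-0.012  0.024 -0.007] resid [-0.012  0.057 -0.109] open 92.8 q1,6 [-0.33 -1.89]
(([64.0, -0.5, 4.1], [0.001, -0.009, 0.003]), array([ 475.5, -110.3,  157. ]))
```

>>> step_arm --commands '[{"xyz":[40,0,4],"turn":[0,-0.009,0.003],"grip":93},{"xyz":[64,-0.5,4],"turn":[0,-0.009,0.003],"grip":93},{"xyz":[64,-0.5,4],"turn":[0,-0.009,0.003],"grip":93},{"xyz":[64,-0.5,4],"turn":[0,-0.009,0.003],"grip":50},{"xyz":[64,-0.5,4],"turn":[0,-0.009,0.003],"grip":50},{"xyz":[64,-0.5,4],"turn":[0,-0.009,0.003],"grip":50},{"xyz":[64,-0.5,4],"turn":[0,-0.009,0.003],"grip":50}]' --force 50

```text
t: 11.78
tool_pos: [0.4799, -0.1125, 0.0947]
orientation: [0.011, 1.568, -0.011]
force: [-0.3, 2.1, 3.8]
opening: 0.0596
```

```bash
python3 -c "
from h import *
st()"
```

```text
t 11.78 tcp [ 479.9 -112.5   94.7] f [-0.31  2.13  3.78] tool f [-3.79  2.12 -0.33] tool tq [-0.081  0.094  0.581] resid [-0.081  0.073  0.443] open 59.6 q1,6 [-0.33 -1.89]
```

>>> step_arm --commands '[{"xyz":[-40,0,0],"turn":[0,0,0],"grip":50},{"xyz":[-90,0,0],"turn":[0,0,0],"grip":50},{"xyz":[-110,0,0],"turn":[0,0.1,0],"grip":50},{"xyz":[-110,0,0],"turn":[0,0.26,0],"grip":50},{"xyz":[-110,0,0],"turn":[0,0.4,0],"grip":50},{"xyz":[-110,0,0],"turn":[0,0.4,0],"grip":50},{"xyz":[-110,0,0],"turn":[0,0.4,0],"grip":50},{"xyz":[-110,0,0],"turn":[0,0.4,0],"grip":50},{"xyz":[-110,0,0],"turn":[0,0.22,0],"grip":50},{"xyz":[-110,0,0],"turn":[0,0.04,0],"grip":50},{"xyz":[-110,0,0],"turn":[0,0.04,0],"grip":50},{"xyz":[-110,0,0],"turn":[0,0.04,0],"grip":50}]'

```text
t: 13.28
tool_pos: [0.4793, -0.1127, 0.2051]
orientation: [0.011, 1.611, -0.012]
force: [-0.3, 0.2, -5.0]
opening: 0.0598
```

```bash
python3 -c "
from h import *
avg()"
```

```text
t 13.62 tilt -0.04 tq [-0.008  0.031  0.032] +- [0.009 0.012 0.011] f [4.27 0.51 0.04] tcp [ 479.7 -112.4  203.7]
```

>>> step_arm --commands '[{"xyz":[0,0,0],"turn":[0,-0.18,0],"grip":50},{"xyz":[0,0,0],"turn":[0,-0.36,0],"grip":50},{"xyz":[0,0,0],"turn":[0,-0.44,0],"grip":50},{"xyz":[0,0,0],"turn":[0,-0.44,0],"grip":50},{"xyz":[0,0,0],"turn":[0,-0.44,0],"grip":50},{"xyz":[0,0,0],"turn":[0,-0.44,0],"grip":50},{"xyz":[0,0,0],"turn":[0,-0.26,0],"grip":50},{"xyz":[0,0,0],"turn":[0,-0.08,0],"grip":50},{"xyz":[0,0,0],"turn":[0,-0.08,0],"grip":50},{"xyz":[0,0,0],"turn":[0,-0.08,0],"grip":50}]'

```text
t: 14.92
tool_pos: [0.4797, -0.1122, 0.2036]
orientation: [0.01, 1.527, -0.011]
force: [-0.2, -0.6, -5.2]
opening: 0.0599
```

```bash
python3 -c "
from h import *
avg()"
```

```text
t 15.28 tilt 0.043 tq [ 0.01  -0.035  0.03 ] +- [0.011 0.015 0.009] f [ 4.37  0.09 -0.37] tcp [ 479.1 -112.6  204.6]
```

Tin B's difference has the opposite sign (−0.066 N m against −0.06 expected with a ball), so B rattles. I'll rock it further to complete the sequence, then set it back.

>>> step_arm --commands '[{"xyz":[0,0,0],"turn":[0,0.18,0],"grip":50},{"xyz":[0,0,0],"turn":[0,0.36,0],"grip":50},{"xyz":[0,0,0],"turn":[0,0.44,0],"grip":50},{"xyz":[0,0,0],"turn":[0,0.44,0],"grip":50},{"xyz":[0,0,0],"turn":[0,0.44,0],"grip":50},{"xyz":[0,0,0],"turn":[0,0.44,0],"grip":50},{"xyz":[0,0,0],"turn":[0,0.26,0],"grip":50},{"xyz":[0,0,0],"turn":[0,0.08,0],"grip":50},{"xyz":[0,0,0],"turn":[0,-0.1,0],"grip":50},{"xyz":[0,0,0],"turn":[0,-0.28,0],"grip":50},{"xyz":[0,0,0],"turn":[0,-0.36,0],"grip":50},{"xyz":[0,0,0],"turn":[0,-0.36,0],"grip":50}]'

```text
t: 16.82
tool_pos: [0.4777, -0.1124, 0.2036]
orientation: [0.008, 1.17, -0.014]
force: [2.2, -1.8, -4.2]
opening: 0.0596
```

>>> step_arm --commands '[{"xyz":[0,0,0],"turn":[0,0,0],"grip":50},{"xyz":[0,0,0],"turn":[0,0,0],"grip":50},{"xyz":[0,0,0],"turn":[0,0.18,0],"grip":50},{"xyz":[0,0,0],"turn":[0,0.36,0],"grip":50},{"xyz":[0,0,0],"turn":[0,0.54,0],"grip":50},{"xyz":[0,0,0],"turn":[0,0.72,0],"grip":50},{"xyz":[0,0,0],"turn":[0,0.8,0],"grip":50},{"xyz":[0,0,0],"turn":[0,0.8,0],"grip":50},{"xyz":[0,0,0],"turn":[0,0.8,0],"grip":50},{"xyz":[0,0,0],"turn":[0,0.8,0],"grip":50}]'

```text
t: 18.08
tool_pos: [0.4793, -0.1125, 0.2044]
orientation: [0.013, 1.967, -0.01]
force: [0.0, 0.2, -3.5]
opening: 0.0598
```

>>> step_arm --commands '[{"xyz":[0,0,0],"turn":[0,-0.18,0],"grip":50},{"xyz":[0,0,0],"turn":[0,-0.36,0],"grip":50},{"xyz":[0,0,0],"turn":[0,-0.54,0],"grip":50},{"xyz":[0,0,0],"turn":[0,-0.72,0],"grip":50},{"xyz":[0,0,0],"turn":[0,-0.8,0],"grip":50},{"xyz":[0,0,0],"turn":[0,-0.8,0],"grip":50},{"xyz":[0,0,0],"turn":[0,-0.8,0],"grip":50},{"xyz":[0,0,0],"turn":[0,-0.8,0],"grip":50},{"xyz":[0,0,0],"turn":[0,-0.62,0],"grip":50},{"xyz":[0,0,0],"turn":[0,-0.44,0],"grip":50},{"xyz":[0,0,0],"turn":[0,-0.4,0],"grip":50},{"xyz":[0,0,0],"turn":[0,-0.4,0],"grip":50}]'

```text
t: 19.58
tool_pos: [0.48, -0.1122, 0.2034]
orientation: [0.01, 1.568, -0.01]
force: [-0.2, -0.3, -5.1]
opening: 0.0595
```

```bash
python3 -c "
from h import *
st(); print(go(479.5,-112.5,30,-.8))
im=read_camera('scene'); cv2.imwrite('pics/s2.png',cv2.resize(im[120:280,200:400,::-1],(750,600)))"
```

```text
t 19.57 tcp [ 480.  -112.2  203.4] f [-0.16 -0.33 -5.11] tool f [ 5.1  -0.33 -0.17] tool tq [ 0.012 -0.043  0.073] resid [ 0.012 -0.054  0.095] open 59.5 q1,6 [-0.33 -1.89]
(([108.4, -0.3, -0.8], [0.001, 0.002, -0.0]), array([ 480. , -112.2,  203.4]))
```

View pics/s2.png

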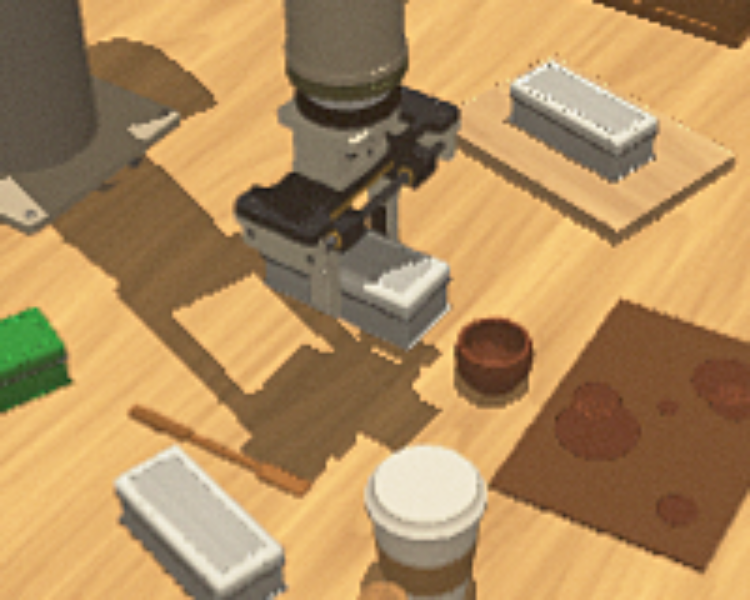

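Tin A lies flat on the board at (585,120). B is held level, and C at (200,520) and the pot are untouched. I'll set B back down.

>>> step_arm --commands '[{"xyz":[50,0,0],"turn":[0,0,0],"grip":50},{"xyz":[90,0,0],"turn":[0,0,0],"grip":50},{"xyz":[106,0,0],"turn":[0,0,0],"grip":50},{"xyz":[108,0,0],"turn":[0,0,0],"grip":50},{"xyz":[108.5,0,0],"turn":[0,0,0],"grip":93},{"xyz":[108,0,0],"turn":[0,0,0],"grip":93},{"xyz":[108,0,0],"turn":[0,0,0],"grip":93},{"xyz":[60,0,0],"turn":[0,0,0],"grip":93},{"xyz":[30,0,0],"turn":[0,0,0],"grip":93},{"xyz":[30,0,0],"turn":[0,0,0],"grip":93}]'

```text
t: 20.88
tool_pos: [0.4815, -0.1132, 0.1775]
orientation: [0.009, 1.563, -0.013]
force: [-0.4, 0.8, -0.1]
opening: 0.093
```

```bash
python3 -c "
from h import *
st(); print(go(476,-316,90,-16.3))"
```

```text
t 20.88 tcp [ 481.5 -113.2  177.5] f [-0.4  0.8 -0.1] tool f [ 0.1   0.8  -0.41] tool tq [-0.044 -0.012  0.076] resid [-0.044 -0.039  0.024] open 93.0 q1,6 [-0.33 -1.89]
(([23.1, -202.8, -2.9], [0.271, 0.008, 0.002]), array([ 481.5, -113.2,  177.5]))
```

>>> step_arm --commands '[{"xyz":[0,-60,0],"turn":[0.1,0.008,0],"grip":93},{"xyz":[5,-120,-1],"turn":[0.271,0.008,0],"grip":93},{"xyz":[10,-180,-2],"turn":[0.271,0.008,0],"grip":93},{"xyz":[20,-203,-3],"turn":[0.271,0.008,0.002],"grip":93},{"xyz":[23,-203,-3],"turn":[0.271,0.008,0.002],"grip":93},{"xyz":[23,-203,-3],"turn":[0.271,0.008,0.002],"grip":93},{"xyz":[23,-203,-3],"turn":[0.271,0.008,0.002],"grip":93}]'

```text
t: 21.75
tool_pos: [0.4739, -0.3142, 0.1511]
orientation: [0.224, 1.566, -0.221]
force: [0.1, 0.6, 1.5]
opening: 0.0931
```

```bash
python3 -c "
from h import *
st(); print(go(476,-316,28,-16.3))"
```

```text
t 21.75 tcp [ 473.9 -314.2  151.1] f [0.06 0.59 1.45] tool f [-1.45  0.59 -0.11] tool tq [ 0.038 -0.009 -0.034] resid [ 0.038 -0.017 -0.072] open 93.1 q1,6 [-0.67 -1.96]
(([58.1, -1.1, 3.0], [0.001, -0.007, -0.001]), array([ 473.9, -314.2,  151.1]))
```

>>> step_arm --commands '[{"xyz":[40,-1,3],"turn":[0,-0.007,0],"grip":93},{"xyz":[58,-1,3],"turn":[0,-0.007,0],"grip":93},{"xyz":[58,-1,3],"turn":[0,-0.007,0],"grip":93},{"xyz":[58,-1,3],"turn":[0,-0.007,0],"grip":50},{"xyz":[58,-1,3],"turn":[0,-0.007,0],"grip":50},{"xyz":[58,-1,3],"turn":[0,-0.007,0],"grip":50},{"xyz":[58,-1,3],"turn":[0,-0.007,0],"grip":50}]' --force 50

```text
t: 22.62
tool_pos: [0.4763, -0.317, 0.0938]
orientation: [0.224, 1.558, -0.223]
force: [1.1, 2.5, 4.0]
opening: 0.06
```

```bash
python3 -c "
from h import *
st()"
```

```text
t 22.62 tcp [ 476.3 -317.    93.8] f [1.06 2.45 3.99] tool f [-3.99  2.65  0.33] tool tq [-0.018  0.066  0.461] resid [-0.018  0.088  0.289] open 60.0 q1,6 [-0.68 -1.96]
```

>>> step_arm --commands '[{"xyz":[-40,0,0],"turn":[0,0,0],"grip":50},{"xyz":[-90,0,0],"turn":[0,0,0],"grip":50},{"xyz":[-110,0,0],"turn":[0,0.1,0],"grip":50},{"xyz":[-110,0,0],"turn":[0,0.26,0],"grip":50},{"xyz":[-110,0,0],"turn":[0,0.4,0],"grip":50},{"xyz":[-110,0,0],"turn":[0,0.4,0],"grip":50},{"xyz":[-110,0,0],"turn":[0,0.4,0],"grip":50},{"xyz":[-110,0,0],"turn":[0,0.4,0],"grip":50},{"xyz":[-110,0,0],"turn":[0,0.22,0],"grip":50},{"xyz":[-110,0,0],"turn":[0,0.04,0],"grip":50},{"xyz":[-110,0,0],"turn":[0,0.04,0],"grip":50},{"xyz":[-110,0,0],"turn":[0,0.04,0],"grip":50}]'

```text
t: 24.12
tool_pos: [0.4757, -0.3175, 0.2046]
orientation: [0.23, 1.6, -0.221]
force: [1.1, -0.3, -4.8]
opening: 0.0602
```

```bash
python3 -c "
from h import *
avg()"
```

```text
t 24.48 tilt -0.041 tq [ 0.008 -0.039 -0.012] +- [0.013 0.013 0.009] f [ 4.38 -0.15  0.22] tcp [ 476.2 -317.3  202.8]
```

>>> step_arm --commands '[{"xyz":[0,0,0],"turn":[0,-0.18,0],"grip":50},{"xyz":[0,0,0],"turn":[0,-0.36,0],"grip":50},{"xyz":[0,0,0],"turn":[0,-0.44,0],"grip":50},{"xyz":[0,0,0],"turn":[0,-0.44,0],"grip":50},{"xyz":[0,0,0],"turn":[0,-0.44,0],"grip":50},{"xyz":[0,0,0],"turn":[0,-0.44,0],"grip":50},{"xyz":[0,0,0],"turn":[0,-0.26,0],"grip":50},{"xyz":[0,0,0],"turn":[0,-0.08,0],"grip":50},{"xyz":[0,0,0],"turn":[0,-0.08,0],"grip":50},{"xyz":[0,0,0],"turn":[0,-0.08,0],"grip":50}]'

```text
t: 25.78
tool_pos: [0.4763, -0.317, 0.2026]
orientation: [0.218, 1.516, -0.226]
force: [-1.2, 1.2, -4.2]
opening: 0.0599
```

```bash
python3 - <<'E'
from h import *
avg()
print(go(463,277,140,-12.8))
im=read_camera('top'); cv2.imwrite('pics/t2.png',im[:,:,::-1]); hsv=cv2.cvtColor(im[:,:,::-1].copy(),cv2.COLOR_BGR2HSV)
m=(hsv[...,1]<50)&(hsv[...,2]>90)
for b in blobs(m,500,1300):
    print(pix(b),'z46',rect('top',b,.046),'z64',rect('top',b,.064))
E
```

```text
t 26.12 tilt 0.042 tq [-0.019  0.075  0.007] +- [0.01  0.007 0.008] f [ 4.38  0.03 -0.43] tcp [ 475.5 -317.2  203.7]
(([-8.7, 566.7, -179.0], [-0.062, 0.041, 0.001]), array([ 475.5, -317.2,  203.5]))
(np.int64(21), np.int64(387)) z46 (5, 821, 113, 84, -87.7) z64 (12, 807, 111, 83, -87.7)
(np.int64(567), np.int64(263)) z46 (328, -679, 146, 47, 87.8) z64 (329, -668, 143, 47, 87.8)
(np.int64(214), np.int64(216)) z46 (464, 278, 140, 60, -12.7) z64 (463, 273, 138, 59, -12.7)
(np.int64(359), np.int64(209)) z46 (478, -114, 137, 59, -0.6) z64 (477, -113, 135, 58, -0.6)
(np.int64(413), np.int64(147)) z46 (647, -264, 88, 84, -45.7) z64 (643, -260, 87, 83, -45.7)
```

C's difference is +0.11 N m, so C is packed and B is confirmed as the rattler. Carry C over the stack.

>>> step_arm --commands '[{"xyz":[-8,57,-18],"turn":[-0.03,0.02,0],"grip":50},{"xyz":[-8,114,-36],"turn":[-0.062,0.041,0],"grip":50},{"xyz":[-8,171,-54],"turn":[-0.062,0.041,0],"grip":50},{"xyz":[-8,228,-72],"turn":[-0.062,0.041,0],"grip":50},{"xyz":[-8,285,-90],"turn":[-0.062,0.041,0],"grip":50},{"xyz":[-8,342,-108],"turn":[-0.062,0.041,0],"grip":50},{"xyz":[-8,399,-126],"turn":[-0.062,0.041,0],"grip":50},{"xyz":[-8,456,-144],"turn":[-0.062,0.041,0],"grip":50},{"xyz":[-8,513,-162],"turn":[-0.062,0.041,0],"grip":50},{"xyz":[-8,550,-174],"turn":[-0.062,0.041,0],"grip":50},{"xyz":[-8,566,-179],"turn":[-0.062,0.041,0],"grip":50},{"xyz":[-8,566,-179],"turn":[-0.062,0.041,0],"grip":50}]'

```text
t: 27.72
tool_pos: [0.4628, 0.2768, 0.2042]
orientation: [0.173, 1.565, -0.174]
force: [-0.5, -0.2, -4.3]
opening: 0.0597
```

```bash
python3 -c "
from h import *
read_camera('top');read_camera('top');st(); print(go(462.5,275.8,100,-12.8))"
```

```text
t 27.82 tcp [463.  275.4 204.1] f [-0.16 -1.25 -5.64] tool f [ 5.64 -1.24  0.13] tool tq [ 0.026  0.037 -0.049] resid [0.026 0.045 0.032] open 59.4 q1,6 [ 0.44 -0.91]
(([39.1, 0.4, -0.6], [0.0, -0.001, 0.001]), array([463. , 275.4, 204.1]))
```

>>> step_arm --commands '[{"xyz":[20,0.3,-0.5],"turn":[0,0,0],"grip":50},{"xyz":[39,0.3,-0.5],"turn":[0,0,0],"grip":50},{"xyz":[40,0.3,-0.5],"turn":[0,0,0],"grip":50},{"xyz":[40,0.3,-0.5],"turn":[0,0,0],"grip":50}]'

```text
t: 28.32
tool_pos: [0.4626, 0.2764, 0.1643]
orientation: [0.175, 1.565, -0.176]
force: [-0.2, 0.0, -3.8]
opening: 0.0595
```

```bash
python3 -c "
from h import *
st(); print(go(462.5,275.8,93,-12.8))
im=read_camera('scene'); cv2.imwrite('pics/s3.png',cv2.resize(im[100:220,290:440,::-1],(750,600)))"
```

```text
t 28.32 tcp [462.6 276.4 164.3] f [-0.21  0.02 -3.76] tool f [ 3.76 -0.02 -0.21] tool tq [-0.051 -0.042 -0.003] resid [-0.051 -0.055 -0.001] open 59.5 q1,6 [ 0.44 -0.9 ]
(([6.3, -0.6, 0.0], [-0.0, -0.001, 0.001]), array([462.6, 276.4, 164.3]))
```

View pics/s3.png

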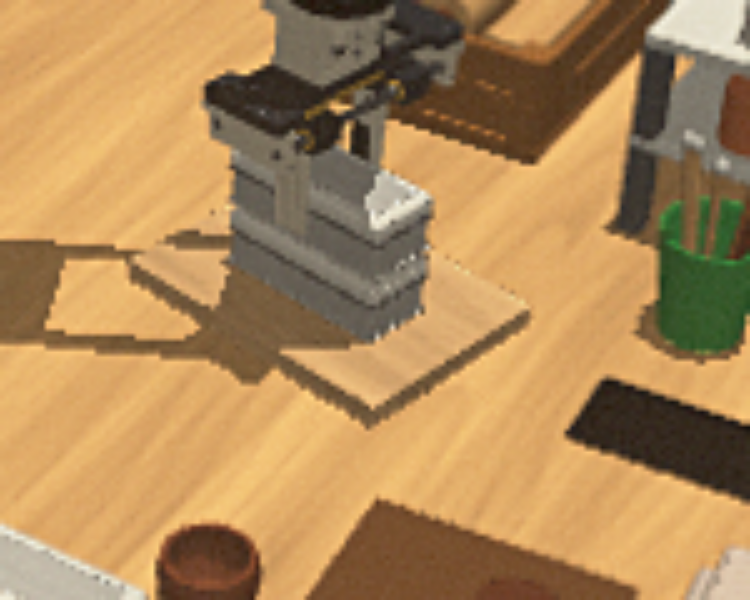

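C hangs squarely over A: vertical edges at (232,230) and (430,250) line up within about 1–2 mm. I'll lower and release.

>>> step_arm --commands '[{"xyz":[5,-0.3,0],"turn":[0,0,0],"grip":50},{"xyz":[6,-0.3,0],"turn":[0,0,0],"grip":50},{"xyz":[6.3,-0.3,0],"turn":[0,0,0],"grip":50},{"xyz":[6.3,-0.3,0],"turn":[0,0,0],"grip":93},{"xyz":[6.3,-0.3,0],"turn":[0,0,0],"grip":93},{"xyz":[6.3,-0.3,0],"turn":[0,0,0],"grip":93},{"xyz":[-40,-0.3,0],"turn":[0,0,0],"grip":93},{"xyz":[-60,-0.3,0],"turn":[0,0,0],"grip":93},{"xyz":[-60,-0.3,0],"turn":[0,0,0],"grip":93}]'

```text
t: 29.5
tool_pos: [0.4636, 0.2771, 0.2265]
orientation: [0.176, 1.561, -0.173]
force: [-0.3, 0.4, 0.4]
opening: 0.0933
```

```bash
python3 -c "
from h import *
st(); print(go(479.5,-112.5,90,-.8))"
```

```text
t 29.5 tcp [463.6 277.1 226.5] f [-0.27  0.42  0.43] tool f [-0.43  0.35 -0.35] tool tq [ 0.035 -0.015 -0.017] resid [ 0.035 -0.038 -0.039] open 93.3 q1,6 [ 0.44 -0.9 ]
(([71.0, -376.6, 101.4], [-0.209, 0.003, -0.002]), array([463.6, 277.1, 226.5]))
```

>>> step_arm --commands '[{"xyz":[0,-60,16],"turn":[0,0,0],"grip":93},{"xyz":[0,-120,32],"turn":[-0.1,0,0],"grip":93},{"xyz":[20,-180,48],"turn":[-0.209,0.003,0],"grip":93},{"xyz":[40,-240,64],"turn":[-0.209,0.003,0],"grip":93},{"xyz":[60,-300,80],"turn":[-0.209,0.003,0],"grip":93},{"xyz":[70,-350,94],"turn":[-0.209,0.003,0],"grip":93},{"xyz":[70,-376,101],"turn":[-0.209,0.003,0],"grip":93},{"xyz":[70,-376,101],"turn":[-0.209,0.003,0],"grip":93},{"xyz":[70,-376,101],"turn":[-0.209,0.003,0],"grip":93}]'

```text
t: 30.62
tool_pos: [0.4772, -0.1118, 0.1534]
orientation: [0.012, 1.576, -0.01]
force: [0.4, 1.2, 0.0]
opening: 0.093
```

```bash
python3 - <<'E'
from h import *
st(); print(go(479.5,-112.5,28,-.8))
im=read_camera('top')[:,:,::-1].copy(); hsv=cv2.cvtColor(im,cv2.COLOR_BGR2HSV)
m=(hsv[...,1]<50)&(hsv[...,2]>90); m[:,:150]=0;m[:,270:]=0
for b in blobs(m,500,2500): print(pix(b),'z110',rect('top',b,.110))
cv2.imwrite('pics/t3.png',cv2.resize(im[140:290,140:290],(600,600),interpolation=cv2.INTER_CUBIC))
im=read_camera('scene')[:,:,::-1]
cv2.imwrite('pics/t4.png',np.hstack([cv2.imread('pics/t3.png')[::1,:,:][:, :400],cv2.resize(im[110:220,320:420],(400,440)).copy() if 0 else cv2.resize(im[110:230,325:405],(400,600))]))
E
```

```text
t 30.62 tcp [ 477.2 -111.8  153.4] f [0.42 1.18 0.03] tool f [-0.03  1.18  0.4 ] tool tq [-0.011  0.035  0.038] resid [-0.011  0.061 -0.039] open 93.0 q1,6 [-0.33 -1.89]
(([60.4, -0.7, 2.6], [-0.0, -0.005, -0.001]), array([ 477.2, -111.8,  153.4]))
(np.int64(209), np.int64(215)) z110 (463, 273, 138, 59, -12.7)
(np.int64(203), np.int64(33)) z110 (945, 298, 285, 50, 89.8)
```

View pics/t4.png

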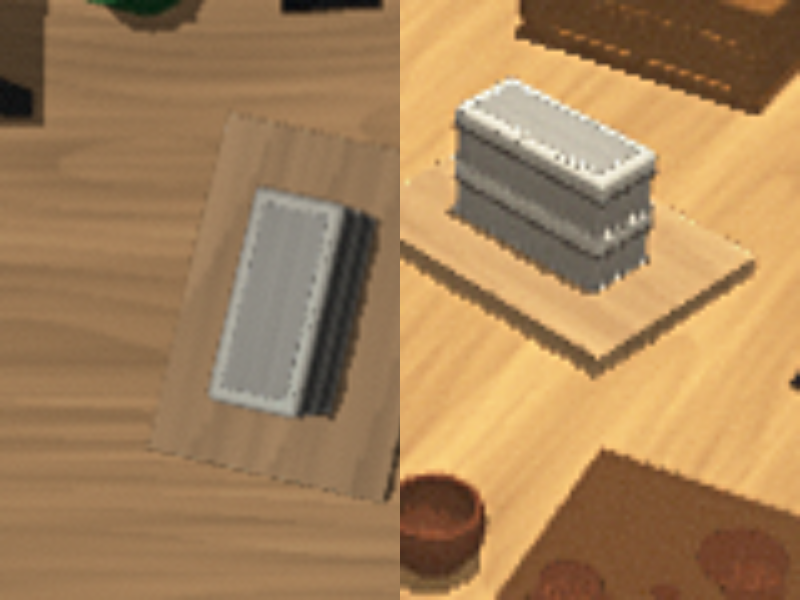

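The top tin reads (463,273) yaw −12.7°, the same as the bottom tin did, and the stack looks square. Now I'll re-grip B.

>>> step_arm --commands '[{"xyz":[40,-0.7,2.6],"turn":[0,-0.005,0],"grip":93},{"xyz":[60,-0.7,2.6],"turn":[0,-0.005,0],"grip":93},{"xyz":[60,-0.7,2.6],"turn":[0,-0.005,0],"grip":93},{"xyz":[60,-0.7,2.6],"turn":[0,-0.005,0],"grip":50},{"xyz":[60,-0.7,2.6],"turn":[0,-0.005,0],"grip":50},{"xyz":[60,-0.7,2.6],"turn":[0,-0.005,0],"grip":50},{"xyz":[60,-0.7,2.6],"turn":[0,-0.005,0],"grip":50},{"xyz":[20,-0.7,2.6],"turn":[0,-0.005,0],"grip":50},{"xyz":[-40,-0.7,2.6],"turn":[0,-0.005,0],"grip":50},{"xyz":[-100,-0.7,2.6],"turn":[0,-0.005,0],"grip":50},{"xyz":[-120,-0.7,2.6],"turn":[0,-0.005,0],"grip":50},{"xyz":[-120,-0.7,2.6],"turn":[0,-0.005,0],"grip":50}]' --force 50

```text
t: 32.22
tool_pos: [0.4815, -0.1136, 0.2759]
orientation: [0.01, 1.567, -0.012]
force: [0.3, 0.7, -5.2]
opening: 0.0599
```

```bash
python3 -c "
from h import *
st(); print(go(698,-14,211,-.8))"
```

```text
t 32.23 tcp [ 481.5 -113.6  275.9] f [ 0.35  0.69 -5.21] tool f [5.21 0.7  0.31] tool tq [-0.007 -0.088  0.071] resid [-0.007 -0.068  0.026] open 59.9 q1,6 [-0.34 -1.89]
(([0.7, 102.6, 215.1], [-0.0, 0.004, 0.001]), array([ 481.5, -113.6,  275.9]))
```

>>> step_arm --commands '[{"xyz":[0,20,40],"turn":[0,0,0],"grip":50},{"xyz":[0,40,80],"turn":[0,0,0],"grip":50},{"xyz":[0,60,120],"turn":[0,0,0],"grip":50},{"xyz":[0,80,160],"turn":[0,0.003,0],"grip":50},{"xyz":[0,95,195],"turn":[0,0.003,0],"grip":50},{"xyz":[0,102,215],"turn":[0,0.003,0],"grip":50},{"xyz":[0,102,215],"turn":[0,0.003,0],"grip":50},{"xyz":[0,102,215],"turn":[0,0.003,0],"grip":50},{"xyz":[0,102,215],"turn":[0,0.003,0],"grip":50},{"xyz":[0,102,215],"turn":[0,0.003,0],"grip":50},{"xyz":[0,102,215],"turn":[0,0.003,0],"grip":50}]'

```text
t: 33.6
tool_pos: [0.697, -0.0145, 0.275]
orientation: [0.011, 1.572, -0.011]
force: [-0.5, -0.6, -3.4]
opening: 0.0595
```

```bash
python3 -c "
from h import *
s,R=st(); print(R.round(3)[:,0], np.abs(s['dq']).max())
im=read_camera('scene'); cv2.imwrite('pics/s5.png',cv2.resize(im[60:340,120:480,::-1],(772,600)))"
```

```text
t 33.6 tcp [697.  -14.5 275. ] f [-0.52 -0.64 -3.41] tool f [ 3.41 -0.65 -0.51] tool tq [-0.006 -0.006 -0.007] resid [-0.006 -0.039  0.036] open 59.5 q1,6 [-0.09 -1.65]
[-0.001 -0.    -1.   ] 0.00463787267746861
```

View pics/s5.png

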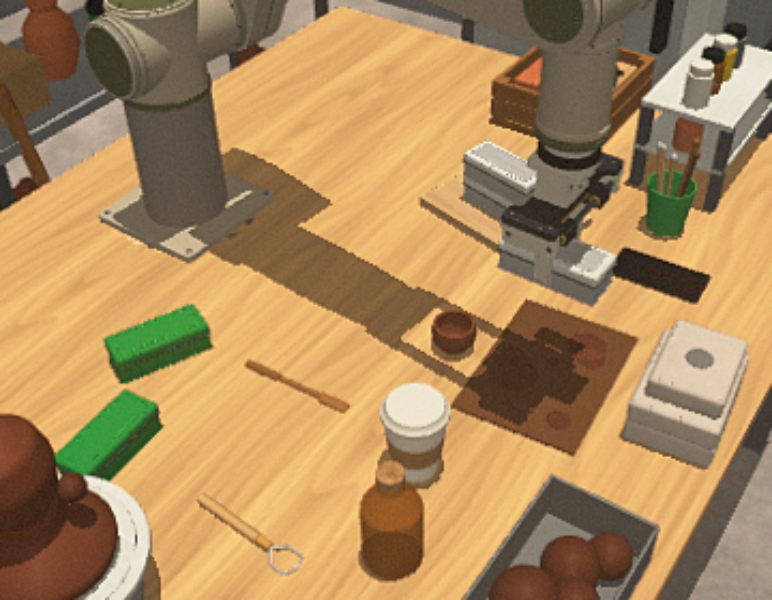

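The tin is held level above the hardboard at (555,265), the stack stands on the board, and the bystanders are in place. Handing in.

```bash
python3 -c "
from plant import robot
print(robot.close_job())"
```

```text
the job is handed in; nothing more can be done
None
```

I found the rattling tin, stacked the two packed ones and handed the job in at about 34 s of the 72 s; the hand-in gave no verdict.

- **Which tin rattles:** it was the middle tin. Rocked end to end, the left and right tins shifted the wrist moment by +0.10 and +0.11 N m, as packed tins should. The middle one shifted it by −0.066 N m, close to the −0.06 expected with a ball. I rocked it to an end six times before setting it back down.
- **Stack:** the two packed tins are released on the ware board. The top camera gave the same centre, (463, 273) mm, and the same yaw, −12.7°, for the lower tin and then the upper one. The camera centre was about 3–4 mm off the gripper's own reading in y, well inside the 10 mm limit.
- **Held tin:** the rattling tin is gripped at 50 N, level and still. The grasp point is 1 mm from my estimate of the hardboard's middle, with the tin's centre about 20 cm above it.
- **Everything else:** the pot, tools, cups and bottle looked unmoved in the last picture; I did not measure their positions.

No check failed, and none disagreed apart from that camera offset.

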